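# Transfer the sample row to the hand-in rack in order

## Robot

A 7-joint arm with a two-finger parallel gripper is mounted at the origin on the work surface. World frame = base frame: x ahead of the robot, y to its left, z up, the work surface at z = 0. Lengths are in m, angles in rad, forces in N, time in s.
With the tool pointing down it reaches from about 0.4 to 0.875 m from the base axis. Payload 19.3 kg.
Tool frame: the origin (TCP) lies at the very end of the fingers, on their centre line; the grasp point (between the pads) lies 19 mm behind it; z points along the fingers, y is the line along which they close (so a half turn about z gives the same grasp; the last joint's range is limited). The gripper opens to 85 mm and grips with 20 to 120 N. Pads are 22 mm wide; open, the fingers measure 114 mm over their backs; the gripper's body (76 mm by 85 mm) begins 54 mm behind the grasp point. The pads swing forward as they close: fully open they stand 13 mm farther back than shut.
Start: joints at [-0.07, 0.521, -0.036, 1.599, 0.021, 1.021, -0.113], TCP at [0.625, -0, 0.231] pointing down, gripper open.
Joint ranges: [-2.91, 2.91], [-0.3, 2.13], [-1.5, 1.42], [0.17, 2.43], [-1.26, 4.41], [0.16, 1.93], [-2.52, 2.52]. Speed limits (rad/s): [1.89, 1.89, 2.39, 2.39, 3.01, 3.01, 3.01].

## Interface

Orientations are given as [roll, pitch, yaw] about the fixed x, y, z axes, in that order (R = Rz(yaw) Ry(pitch) Rx(roll)).
In Python, from workcell import bot gives the robot as it stands.
- The arm moves only by the tool jog_arm, never from a script. Its argument "motion" is a list of rows, each a list of 5 numbers: the shift along the tool's x, y, z scaled (see below), then the turn about the tool's z scaled (see below), then the opening, from 0 (shut) to 1 (fully open). A call has 1 to 12 rows; each row shifts and turns the commanded pose from where the row before left it, along the tool's axes as they then stand; what a row does not reach is not made up. The controller multiplies each number of a shift by 30 mm and each number of a turn by 0.08 rad. A row lasts 1/10 s, in which the tool goes at most 50 mm and 8.59 degrees, less where a joint would pass 70% of its speed; a pose out of reach is approached as far as the arm can. A call with a number of a shift or a turn outside -1 to 1 is refused whole. A call with a gripper value outside its range is refused whole. The fingers move at their own pace and stop on an object; "newtons" is the grip in N (left out, the last holds). Time passes only in rows, so rows that do not move let the fingers close. It gives the time, the measured TCP pose, the force, the opening and the grip force at its end, in the units of the state.
- bot.observe(): the state, without advancing time (a new reading comes with each control period).
- bot.grab_frame(name): name is "scene" or "side" or "wrist"; returns a dict with "pixels" (480x640x3 uint8, red, green, blue), "fovy" (degrees; the focal length in pixels is half the picture's height over the tangent of half this angle, whatever the lens; pixels are square), "cx", "cy" (the principal point, pixels), "rvec" (rotation vector, rad) and "tvec" (3), from world to camera coordinates, as OpenCV has them; the wrist camera has in their place "mount" (4x4, takes a point from camera to tool coordinates, whose origin is the TCP and whose axes are the flange's). Camera axes: x right, y down, z forward; pixel columns grow to the right and rows downward; lengths in m; the calibration is good to about 2 mm. The wrist camera is an equidistant fisheye: a pixel r from the principal point sees the ray r / f radians off the axis. A picture is of the moment at which its call begins: read the wrist's pose just before it. There is no depth.
- bot.job_done(): hands the job in; it is judged then, once.
The state is a dict: "clock": time; "qpos": joint angles; "qd": joint speeds; "joint_efforts": joint torques, N m; "position": TCP position; "tool_rot": TCP orientation; "force": force on the tool from outside, world axes, zero at the start; "moment": the same for the moment, N m; "grip_width": finger opening in m; "finger_force": force on a finger pad.
Only numpy, scipy, OpenCV 4.12 (cv2) and the standard library are available. Lean on these libraries where they do the work, as an engineer would, in place of code of your own. Each camera call takes 0.05 s, during which the arm holds its last target. There are 200 camera calls.

## Task

Move the four small sample containers from the front row of the grey stock rack into the wooden rack, in the same order: the one nearest the white tab of the grey rack goes into the place nearest the white tab of the wooden rack, and so on along the row. Stand each one upright on the floor of its own hole without ever tipping it over, and leave the larger stock bottles standing in their places behind.

Things in the scene. Friction and masses are not known exactly. Their poses are not given: they have to be found in the camera images.
- stock_rack: Fixed grey rack 159 x 252 mm: 4 mm floor plate, drilled top plate 23 mm above the bench. Origin on the bench under the middle of the front row; +y runs along the row to the end with the sloping white tab (46 x 30 mm), +x to the back row. Front holes 44 mm wide at x 0, back holes 54 mm wide at x 95, both at y 93, 31, -31, -93 mm (from the tab end). Any yaw, left or right of the robot.
- tray_rack: Fixed one-row light wooden rack 64 x 252 mm: 4 mm floor plate, drilled top plate 23 mm above the bench. Origin on the bench under its middle; +y runs along the row to the end with the sloping white tab (46 x 30 mm). Four empty round holes 44 mm wide at x 0, y 93, 31, -31, -93 mm (from the tab end). Any yaw, on the other side from the grey rack.
- sample_jar: Sample: white wide-mouthed jar, 36 mm across and 60 mm high, black cap of the same width (top 15 mm); about 55 g. Starts upright in the front row of the stock rack, loose; origin: centre of its underside, z up.
- sample_slim: Sample: slim amber vial, 22 mm across, 78 mm high, white cap 21 mm across (top 15 mm); about 35 g. Starts upright in the front row of the stock rack, loose; origin: centre of its underside, z up.
- sample_square: Sample: white square bottle, 28 x 28 mm, straight sides up to 52 mm, 66 mm high with its round grey cap (22 mm across, top 12 mm); sides along its x and y, roughly parallel to the rack; about 45 g. Starts upright in the front row of the stock rack, loose; origin: centre of its underside, z up.
- sample_neck: Sample: amber narrow-necked bottle, body 36 mm across up to 34 mm, thin neck 16 mm across, tall black cap 20 mm across from 46 to 70 mm height (the part to grip); about 45 g. Starts upright in the front row of the stock rack, loose; origin: centre of its underside, z up.
- stock_jar: Stock bottle of the jar sample: white wide jar 46 mm across, 74 mm high, black cap. It stands upright in the back row of the stock rack, in the place right behind its sample's starting place, loose. Origin: centre of its underside, z up.
- stock_slim: Stock bottle of the slim sample: amber round bottle 36 mm across, 100 mm high, white cap. It stands upright in the back row of the stock rack, in the place right behind its sample's starting place, loose. Origin: centre of its underside, z up.
- stock_square: Stock bottle of the square sample: white square bottle 36 x 36 mm, 90 mm high, grey cap. It stands upright in the back row of the stock rack, in the place right behind its sample's starting place, loose. Origin: centre of its underside, z up.
- stock_neck: Stock bottle of the narrow-necked sample: amber narrow-necked bottle 48 mm across, 96 mm high, tall black cap. It stands upright in the back row of the stock rack, in the place right behind its sample's starting place, loose. Origin: centre of its underside, z up.
Mind the look-alikes: they are no part of the job. What is shaped like the sample_jar but blue or purple is not meant. Leave any green look-alike of the sample_square alone.

How it is judged:
By the outcome, as a careful person would: the job done as asked, in the order asked, and still so for the second after the job is handed in, with the robot touching nothing.
It also fails if it takes over 128 s, if anything falls off the work surface, if the arm or the gripper's body presses on something with over 40 N, if the wrist force passes 120 N, or if a joint passes its speed limit or range.

## Working session

There is one attempt and no reset: what is moved stays moved. The work goes in short steps, Python scripts to look and compute and a tool call to move; the robot and the scene stay as the last step left them, time stands still between calls to the robot, and variables do not carry over. Pictures are saved under pics/ and viewed, at most 14 in all, crops included, and the job is handed in when it is done.

Besides the shell and the picture viewer there is one more tool, called after "Call:" by a JSON object that holds its "op" and its "data", one argument or row to a line. jog_arm: Moves the arm, as the interface text tells. Shifts and turns lie within -1 to 1; 1 stands for 30 mm of shift or 0.08 rad of turn. Its arguments: {"type":"object","properties":{"motion":{"type":"array","items":{"type":"array","items":{"type":"number"}}},"newtons":{"type":"number"}},"required":["motion"]}

```bash
mkdir -p pics; ls; cat > h.py <<'E'
import numpy as np, cv2
from workcell import bot
def snap(n,f):
    o=bot.observe(); d=bot.grab_frame(n); cv2.imwrite('pics/'+f,d['pixels'][:,:,::-1]); d['obs']=o
    np.save('pics/'+f+'.npy',d,allow_pickle=True); return d
E
python3 - <<'E'
from h import *
for n in ('scene','side','wrist'):
    d=snap(n,n+'0.png'); print(n,{k:v for k,v in d.items() if k not in('pixels','obs')})
print(bot.observe())
E
```

```text
pics
scene {'fovy': 57.33491638560762, 'cx': 315.2352680982081, 'cy': 243.35465414422535, 'rvec': array([ 1.49338075,  2.22238183, -0.74498269]), 'tvec': array([ 0.17977839, -0.34325949,  1.29036167])}
side {'fovy': 46.87484274220466, 'cx': 318.709773043377, 'cy': 242.62510368959445, 'rvec': array([ 2.16547533, -0.09835155,  0.04577061]), 'tvec': array([-0.52411486,  0.08476875,  1.12520552])}
wrist {'fovy': 65.70646984690485, 'cx': 324.1761234889269, 'cy': 243.2618619751139, 'mount': array([[-3.26993751e-04, -9.62448476e-01, -2.71464221e-01,
         6.88791831e-02],
       [ 9.99999376e-01, -6.04599599e-04,  9.38990835e-04,
         6.11892887e-05],
       [-1.06785746e-03, -2.71463745e-01,  9.62448074e-01,
        -1.42221409e-01],
       [ 0.00000000e+00,  0.00000000e+00,  0.00000000e+00,
         1.00000000e+00]])}
{'clock': 0.15, 'qpos': array([-0.07019576,  0.52187658, -0.03631997,  1.5998649 ,  0.02119354,
        1.02109819, -0.11283517]), 'qd': array([ 0.00207197, -0.00138581, -0.00125008, -0.00267797,  0.00141   ,
       -0.00057572,  0.0029803 ]), 'joint_efforts': array([ 4.00798544e-04, -9.27376485e+01,  1.98035471e+00, -3.70049715e+01,
        1.79930578e-02,  6.46477114e-03, -1.41420460e-05]), 'position': array([ 6.24750145e-01, -3.45990762e-05,  2.30862701e-01]), 'tool_rot': array([-3.14073210e+00,  5.58890145e-05,  1.57073456e+00]), 'force': array([ 0.08099387, -0.92776752, -0.33109206]), 'moment': array([-0.00608533,  0.0112991 ,  0.02235535]), 'finger_force': 0.0, 'grip_width': 0.08515467255402084}
```

View pics/scene0.png

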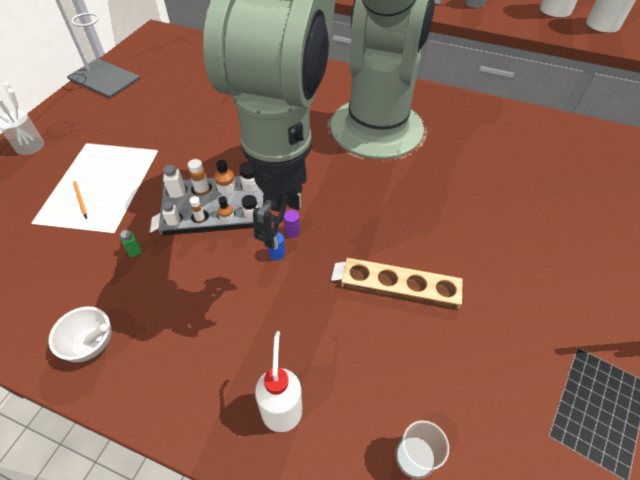

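View pics/side0.png

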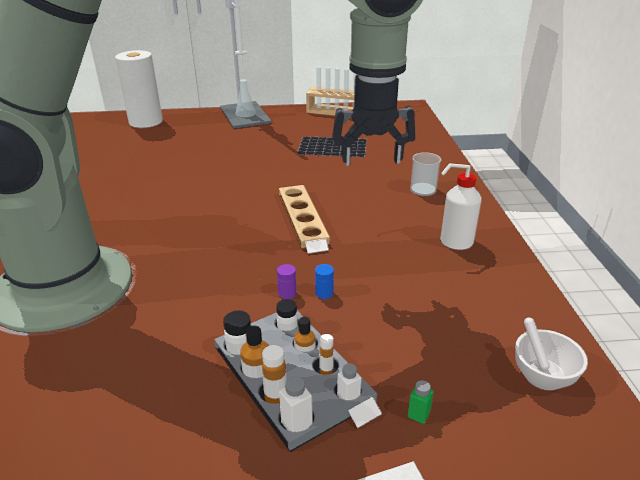

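The scene view shows the grey rack with its tab at (157,222). Its front row from the tab is square (170,214), slim (197,210), neck (225,208), jar (250,207). The wooden rack's tab is at (338,271), with holes at (359,272), (388,277), (417,283) and (446,288). The side view shows the same, with the front row at (348,380), (326,353), (304,333), (286,315).

Possible mix-ups: the purple jar (291,224) and blue jar (277,247) for sample_jar, the green square (131,243) for sample_square, and the larger stock bottles behind at (175,180), (200,177), (223,177), (250,178). I choose the four in the front row.

```bash
cat >> h.py <<'E'
def K(d):
    f=240/np.tan(np.radians(d['fovy'])/2); return np.array([[f,0,d['cx']],[0,f,d['cy']],[0,0,1]])
def load(f): return np.load('pics/'+f+'.npy',allow_pickle=True).item()
from scipy.spatial.transform import Rotation as Ro
def ray(d,uv):
    """origin, direction in world"""
    if 'mount' in d:
        f=K(d)[0,0]; p=np.array([uv[0]-d['cx'],uv[1]-d['cy']]); r=np.hypot(*p); t=r/f
        v=np.r_[p/max(r,1e-9)*np.sin(t),np.cos(t)]
        T=np.eye(4); T[:3,:3]=Ro.from_euler('xyz',d['obs']['tool_rot']).as_matrix(); T[:3,3]=d['obs']['position']; T=T@d['mount']
        return T[:3,3],T[:3,:3]@v
    R=cv2.Rodrigues(d['rvec'])[0]
    v=np.linalg.inv(K(d))@np.r_[uv,1]
    return -R.T@d['tvec'],R.T@v
def onz(d,uv,z):
    o,v=ray(d,uv); return (o+v*(z-o[2])/v[2])[:2]
def proj(d,P):
    P=np.asarray(P,float)
    if 'mount' in d:
        T=np.eye(4); T[:3,:3]=Ro.from_euler('xyz',d['obs']['tool_rot']).as_matrix(); T[:3,3]=d['obs']['position']; T=np.linalg.inv(T@d['mount'])
        p=T[:3,:3]@P+T[:3,3]; t=np.arctan2(np.hypot(p[0],p[1]),p[2]); return K(d)[0,0]*t*p[:2]/np.hypot(p[0],p[1])+[d['cx'],d['cy']]
    return cv2.projectPoints(P.reshape(1,3),d['rvec'],d['tvec'],K(d),None)[0].ravel()
E
python3 - <<'E'
from h import *
s=load('scene0.png');t=load('side0.png')
for n,a,b,z in [('hole+93',(359,272),(312,232),.023),('31',(388,277),(305,218),.023),('-31',(417,283),(299,205),.023),('-93',(446,288),(293,192),.023),
 ('sq',(170,205),(348,369),.07),('slim',(196,200),(326,338),.082),('neck',(224,199),(304,321),.074),('jar',(250,200),(286,305),.064),
 ('STOCKsq',(172,168),(295,385),.094),('STOCKjar',(249,168),(237,317),.078),('purple',(291,215),(287,268),.06),('blue',(276,238),(325,268),.06),('green',(128,233),(422,385),.066)]:
    print(n,onz(s,a,z).round(3),onz(t,b,z).round(3))
i=cv2.imread('pics/scene0.png');j=cv2.imread('pics/side0.png')
a=cv2.resize(i[150:260,140:300],(800,550),interpolation=cv2.INTER_CUBIC); cv2.imwrite('pics/c1.png',a)
E
```

```text
hole+93 [0.52 0.12] [0.521 0.11 ]
31 [0.509 0.182] [0.509 0.172]
-31 [0.5   0.243] [0.499 0.233]
-93 [0.489 0.303] [0.488 0.299]
sq [ 0.541 -0.333] [ 0.54  -0.346]
slim [ 0.514 -0.279] [ 0.513 -0.289]
neck [ 0.481 -0.226] [ 0.481 -0.237]
jar [ 0.453 -0.175] [ 0.453 -0.182]
STOCKsq [ 0.455 -0.378] [ 0.458 -0.391]
STOCKjar [ 0.371 -0.218] [ 0.37  -0.221]
purple [ 0.456 -0.069] [ 0.459 -0.068]
blue [ 0.529 -0.072] [ 0.532 -0.075]
green [ 0.644 -0.375] [ 0.646 -0.384]
```

View pics/c1.png

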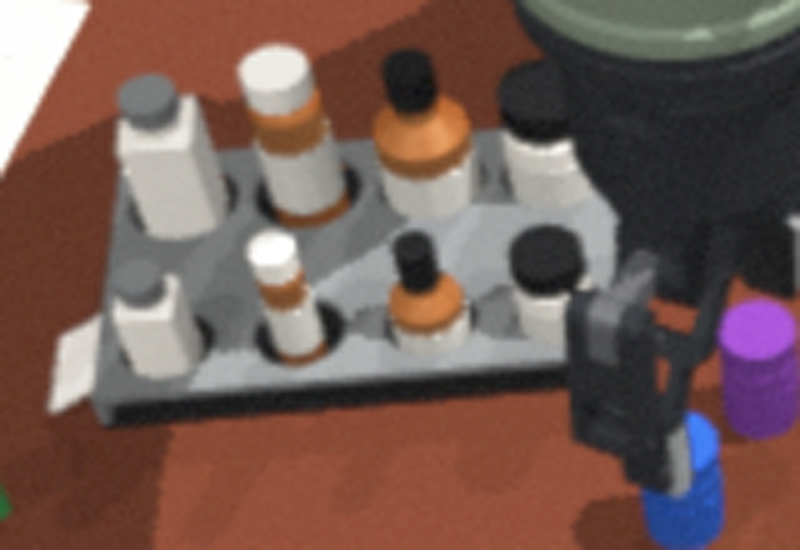

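The crop confirms that the front row from the tab is white square (150,310), slim amber (285,300), amber neck (430,300), white jar (550,280). The blue and purple look-alikes stand outside the rack. I'll go over the grey row for a wrist view.

Call:
{"op": "jog_arm", "data": {
  "motion": [
    [0,0,0,-1,1],
    [0,0,0,-1,1],
    [0,0,0,-1,1],
    [0,0,0,-1,1],
    [0,0,0,-1,1],
    [0,0,0,-1,1],
    [0,0,0,-0.2,1]
  ]
}}

```text
clock: 0.85
position: [0.6249, -0.0001, 0.231]
tool_rot: [-3.141, -0.0, 2.069]
force: [0.2, -0.1, 0.5]
grip_width: 0.0853
finger_force: 0.0
```

```bash
cat >> h.py <<'E'
def plan(xyz,yaw=None):
    """turn units first, then shift units in the turned tool frame"""
    o=bot.observe(); y=o['tool_rot'][2]; t=0
    if yaw is not None: t=-(yaw-y)/.08; y=yaw
    R=Ro.from_euler('xyz',[np.pi,0,y]).as_matrix()
    s=R.T@(np.array(xyz)-o['position'])/.03
    print('turn',np.round(t,2),'shift',s.round(2),'now',o['position'].round(4),'yaw',round(o['tool_rot'][2],4),'t',o['clock'])
E
python3 -c "
from h import *
plan((.497,-.26,.26))"
```

```text
turn 0 shift [-5.58 -7.88 -0.97] now [ 6.249e-01 -1.000e-04  2.310e-01] yaw 2.0686 t 0.85
```

Call:
{"op": "jog_arm", "data": {
  "motion": [
    [-0.7,-0.99,-0.12,0,1],
    [-0.7,-0.99,-0.12,0,1],
    [-0.7,-0.99,-0.12,0,1],
    [-0.7,-0.99,-0.12,0,1],
    [-0.7,-0.99,-0.12,0,1],
    [-0.7,-0.99,-0.12,0,1],
    [-0.7,-0.99,-0.12,0,1],
    [-0.7,-0.99,-0.12,0,1],
    [0,0,0,0,1],
    [0,0,0,0,1]
  ]
}}

```text
clock: 1.85
position: [0.4957, -0.2613, 0.2601]
tool_rot: [3.142, -0.0, 2.064]
force: [0.4, 1.1, -0.7]
grip_width: 0.0851
finger_force: 0.0
```

```bash
python3 - <<'E'
from h import *
d=snap('wrist','w1.png'); print(d['obs']['position'],d['obs']['tool_rot'])
for p in [(.541,-.34,.07),(.513,-.284,.082),(.481,-.231,.074),(.453,-.179,.064)]: print(proj(d,p).round())
E
```

```text
[ 0.49568186 -0.26131846  0.26009635] [ 3.14151012e+00 -8.50055804e-05  2.06373221e+00]
[327. 307.]
[329. 250.]
[325. 181.]
[325. 115.]
```

View pics/w1.png

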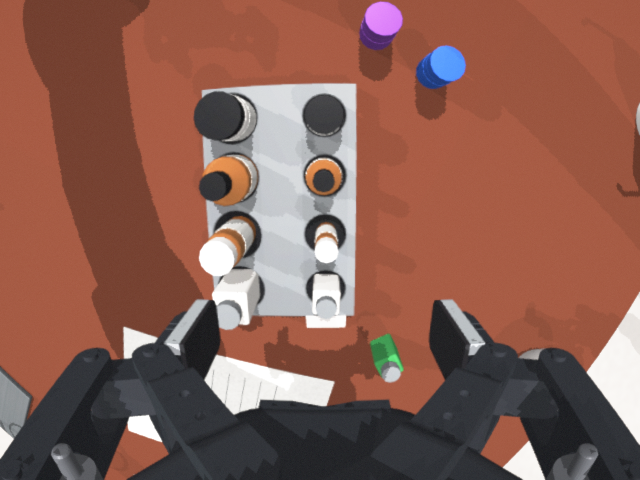

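The wrist view shows the four cap tops at about jar (323,114), neck (324,180), slim (326,250), square (326,308). The row runs down the picture with the tab at the bottom (326,321), and the green look-alike is at (386,355).

```bash
python3 - <<'E'
from h import *
d=load('w1.png'); im=d['pixels']; hsv=cv2.cvtColor(im,cv2.COLOR_RGB2HSV)
print([ (p,im[p[1],p[0]].tolist()) for p in [(323,114),(324,180),(326,255),(326,308),(335,150)]])
V=hsv[...,2];S=hsv[...,1]
def blob(m,x,y,r=26):
    w=np.zeros_like(m,np.uint8); w[y-r:y+r,x-r:x+r]=m[y-r:y+r,x-r:x+r]
    w=cv2.morphologyEx(w,cv2.MORPH_OPEN,np.ones((3,3)))
    n,l,st,c=cv2.connectedComponentsWithStats(w)
    k=l[y,x]; cs=cv2.findContours((l==k).astype(np.uint8),0,2)[0]
    return cv2.minEnclosingCircle(cs[0]),st[k][:5]
for n,m,x,y,z in [('jar',V<75,323,114,.064),('neck',V<75,324,180,.074),('slim',(V>225)&(S<30),326,250,.082),('sq',(V>90)&(V<200)&(S<50),326,310,.07)]:
    (c,r),st=blob(m,x,y,25 if n!='sq' else 14); print(n,np.round(c,1),round(r,1),st,onz(d,c,z).round(4))
a=cv2.resize(im[90:335,280:370],(0,0),fx=2.4,fy=2.4,interpolation=cv2.INTER_CUBIC); cv2.imwrite('pics/c2.png',a[:,:,::-1])
E
```

```text
[((323, 114), [67, 67, 70]), ((324, 180), [57, 58, 60]), ((326, 255), [255, 255, 255]), ((326, 308), [206, 210, 214]), ((335, 150), [148, 150, 153])]
jar [323.9 115. ] 21.0 [ 303   98   42   35 1156] [ 0.452  -0.1798]
neck [323.3 180.2] 10.8 [314 170  20  21 346] [ 0.4793 -0.2315]
slim [326.4 249.8] 12.6 [315 238  23  25 460] [ 0.5109 -0.2847]
sq [319.5 239.5] 399.3 [     0      0    640    480 307124] [ 0.5023 -0.2821]
```

View pics/c2.png

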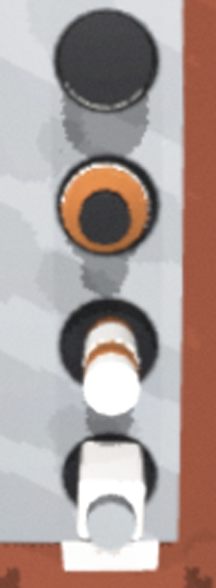

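```bash
python3 -c "
from h import *
d=load('w1.png'); p=onz(d,(326.7,307.1),.07);print(p); q=onz(d,(326.3,250.8),.082);print(q)
plan((*p,.026))"
```

```text
[ 0.5410017  -0.33970819]
[ 0.5112658  -0.28554231]
turn 0 shift [-3.04  0.06  7.8 ] now [ 0.4962 -0.2604  0.26  ] yaw 2.0657 t 1.9
```

Call:
{"op": "jog_arm", "data": {
  "motion": [
    [-1,0.02,0,0,1],
    [-1,0.02,0,0,1],
    [-1,0.02,0.8,0,1],
    [0,0,1,0,1],
    [0,0,1,0,1],
    [0,0,1,0,1],
    [0,0,1,0,1],
    [0,0,0.6,0,1],
    [0,0,0,0,1],
    [0,0,0,0,1]
  ]
}}

```text
clock: 2.9
position: [0.5411, -0.3383, 0.0985]
tool_rot: [3.141, -0.0, 2.068]
force: [0.3, -0.2, 0.4]
grip_width: 0.0859
finger_force: 0.0
```

```bash
python3 - <<'E'
from h import *
d=snap('wrist','w2.png'); plan((.541,-.3397,.026))
cv2.imwrite('pics/c3.png',d['pixels'][150:450,120:520,::-1])
E
```

```text
turn 0 shift [-0.02 -0.02  2.44] now [ 0.5413 -0.3387  0.0991] yaw 2.0673 t 2.95
```

View pics/c3.png

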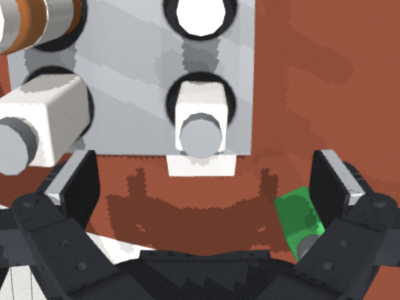

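The crop shows the square's cap at (202,135), midway between the fingers. I'll narrow the opening, descend and grip.

Call:
{"op": "jog_arm", "data": {
  "motion": [
    [0,0,0.8,0,0.75],
    [0,0,0.8,0,0.75],
    [0,0,0.8,0,0.75],
    [0,0,0,0,0.7],
    [0,0,0,0,0],
    [0,0,0,0,0],
    [0,0,0,0,0],
    [0,0,0,0,0],
    [0,0,0,0,0],
    [0,0,0,0,0]
  ],
  "newtons": 25
}}

```text
clock: 3.95
position: [0.5414, -0.3396, 0.028]
tool_rot: [3.14, 0.002, 2.067]
force: [-0.4, 0.6, 9.1]
grip_width: 0.0277
finger_force: 25.2
```

Call:
{"op": "jog_arm", "data": {
  "motion": [
    [0,0,-0.5,0,0],
    [0,0,-0.8,0,0],
    [0,0,-1,0,0],
    [0,0,-1,0,0],
    [0,0,-1,0.8,0],
    [0,0,-1,0.8,0],
    [0,0,-0.8,0.8,0],
    [0,0,-0.5,0.8,0],
    [0,0,0,0.8,0],
    [0,0,0,0,0]
  ]
}}

```text
clock: 4.95
position: [0.5406, -0.3391, 0.2261]
tool_rot: [3.14, 0.001, 1.746]
force: [-0.6, -0.0, -1.7]
grip_width: 0.0276
finger_force: 24.9
```

```bash
python3 - <<'E'
from h import *
plan((.51,.15,.23)); print(bot.observe()['grip_width'],bot.observe()['finger_force'])
E
```

```text
turn 0 shift [16.23  1.83 -0.13] now [ 0.5406 -0.3391  0.2261] yaw 1.7456 t 4.95
0.02757063977815377 24.921510815620422
```

Call:
{"op": "jog_arm", "data": {
  "motion": [
    [0.5,0,0,0,0],
    [0.9,0.12,0,0,0],
    [0.95,0.12,0,0,0],
    [0.95,0.12,0,0,0],
    [0.95,0.12,0,0,0],
    [0.95,0.12,0,0,0],
    [0.95,0.12,0,0,0],
    [0.95,0.12,0,0,0],
    [0.95,0.12,0,0,0],
    [0.95,0.12,0,0,0],
    [0.95,0.12,0,0,0],
    [0.95,0.12,0,0,0]
  ]
}}

```text
clock: 6.15
position: [0.5213, -0.0085, 0.2243]
tool_rot: [-3.141, -0.0, 1.749]
force: [0.3, -0.3, 0.4]
grip_width: 0.0276
finger_force: 24.9
```

Call:
{"op": "jog_arm", "data": {
  "motion": [
    [0.95,0.12,0,0,0],
    [0.95,0.12,0,0,0],
    [0.95,0.12,0,0,0],
    [0.95,0.12,0,0,0],
    [0.9,0.12,0,0,0],
    [0.5,0,0,0,0],
    [0,0,0,0,0],
    [0,0,0,0,0],
    [0,0,0,0,0]
  ]
}}

```text
clock: 7.05
position: [0.5126, 0.1452, 0.2242]
tool_rot: [-3.142, 0.001, 1.746]
force: [0.7, -0.2, -0.1]
grip_width: 0.0276
finger_force: 24.9
```

```bash
python3 - <<'E'
from h import *
d=snap('wrist','w3.png'); plan((.52,.115,.2))
E
```

```text
turn 0 shift [-1.04  0.07  0.81] now [0.5126 0.1453 0.2242] yaw 1.7455 t 7.1
```

View pics/w3.png

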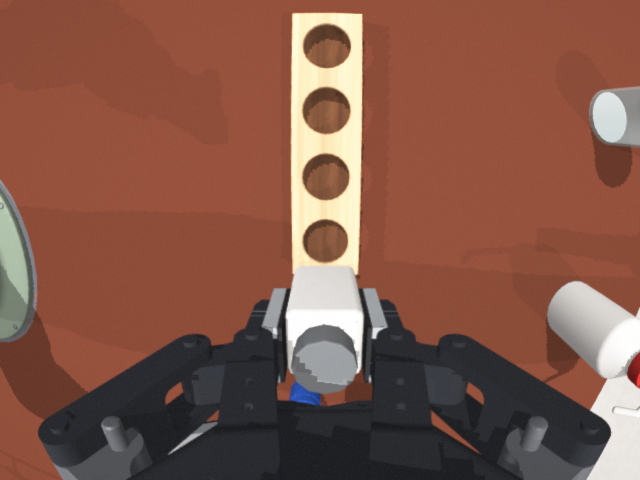

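The tray holes appear at (327,46), (327,110), (326,177) and (326,241). The square is held straight, with its cap at (325,359).

```bash
python3 - <<'E'
from h import *
d=load('w3.png'); im=d['pixels']; hsv=cv2.cvtColor(im,cv2.COLOR_RGB2HSV)
wood=((hsv[...,2]>170)&(hsv[...,0]<35)&(hsv[...,1]>20)).astype(np.uint8)
wood[285:]=0
cs,h=cv2.findContours(wood,cv2.RETR_CCOMP,cv2.CHAIN_APPROX_NONE)
H=[]
for c,k in zip(cs,h[0]):
    if k[3]>=0 and cv2.contourArea(c)>500:
        q=np.array([onz(d,p,.023) for p in c[:,0]]); (x,y),r=cv2.minEnclosingCircle(q.astype(np.float32)); 
        A=np.c_[2*q,np.ones(len(q))]; s=np.linalg.lstsq(A,(q**2).sum(1),rcond=None)[0]
        print(cv2.boundingRect(c),(round(x,4),round(y,4),round(r,4)),s[:2].round(4)); H.append(s[:2])
H=np.array(sorted(H,key=lambda p:p[1])); m=H.mean(0); u=H[0]-H[-1]; L=np.linalg.norm(u);u/=L
print('L',L,'yaw',np.arctan2(*-u[::-1])); T=[m+u*v for v in (.093,.031,-.031,-.093)]; print(np.round(T,4))
np.save('tray.npy',T)
print('cap', onz(d,(325,360),.2242+.0425), 'tcp',d['obs']['position'])
plan((*T[0],.1),np.arctan2(*-u[::-1]))
E
```

```text
(302, 218, 47, 45) (0.518, 0.1201, 0.0224) [0.5181 0.1201]
(302, 153, 48, 48) (0.5079, 0.1808, 0.0225) [0.5079 0.1809]
(302, 86, 49, 49) (0.4975, 0.2418, 0.0225) [0.4975 0.2418]
(302, 23, 50, 46) (0.4873, 0.3026, 0.0226) [0.4873 0.3026]
L 0.1850780314279461 yaw 1.7375888127033208
[[0.5181 0.1196]
 [0.5079 0.1808]
 [0.4976 0.2419]
 [0.4873 0.303 ]]
cap [0.51262688 0.14751773] tcp [0.51257705 0.14521949 0.2241676 ]
turn 0.1 shift [-0.87  0.04  4.14] now [0.5126 0.1453 0.2242] yaw 1.7455 t 7.1
```

```bash
python3 - <<'E'
from h import *
d=load('w2.png'); im=d['pixels'][250:320,280:370]; hsv=cv2.cvtColor(im,cv2.COLOR_RGB2HSV)
m=((hsv[...,2]>100)&(hsv[...,2]<190)&(hsv[...,1]<40)).astype(np.uint8)
n,l,s,c=cv2.connectedComponentsWithStats(cv2.morphologyEx(m,cv2.MORPH_OPEN,np.ones((3,3))));print(s[1:],c[1:])
for uv in [(322,284),(322,286)]: print(onz(d,uv,.07))
print(d['obs']['position'])
E
```

```text
[[   0    0    6   10   38]
 [  66    0   24   55 1030]
 [   0   11   29   45  587]
 [  22   13   34   15  246]
 [  57   26    3    3    9]
 [  54   51    5    4   18]] [[ 3.42105263  3.76315789]
 [79.23203883 28.99223301]
 [ 8.07836457 37.60817717]
 [38.85365854 18.50813008]
 [58.         27.        ]
 [56.         52.66666667]]
[ 0.54051306 -0.33899212]
[ 0.54102152 -0.33993528]
[ 0.54105553 -0.33832257  0.09845815]
```

Call:
{"op": "jog_arm", "data": {
  "motion": [
    [-0.45,0.02,0,0.1,0],
    [-0.44,0.02,0,0,0],
    [0,0,1,0,0],
    [0,0,1,0,0],
    [0,0,1,0,0],
    [0,0,1,0,0],
    [0,0,1,0,0],
    [0,0,0.4,0,0],
    [0,0,0,0,0],
    [0,0,0,0,0],
    [0,0,0,0,0]
  ]
}}

```text
clock: 8.2
position: [0.5191, 0.1203, 0.0635]
tool_rot: [3.14, -0.0, 1.738]
force: [0.5, 0.5, -0.9]
grip_width: 0.0276
finger_force: 24.9
```

```bash
python3 - <<'E'
from h import *
T=np.load('tray.npy'); plan((*T[0],.028))
d=snap('side','s1.png'); e=snap('scene','s2.png')
a=d['pixels'][170:270,255:375]; u,v=proj(e,(.518,.12,.03)).astype(int); b=e['pixels'][v-60:v+40,u-50:u+70]
cv2.imwrite('pics/c4.png',cv2.resize(np.hstack([a,b]),None,fx=3.3,fy=3.3,interpolation=cv2.INTER_CUBIC)[:,:,::-1])
E
```

```text
turn 0 shift [-0.02 -0.04  1.18] now [0.5191 0.1203 0.0635] yaw 1.7385 t 8.2
```

View pics/c4.png

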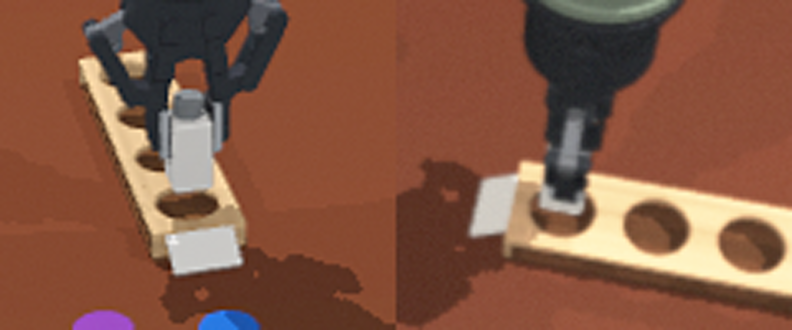

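The bottle hangs over the tab-end hole in both views: side crop (190,205), scene crop (562,212). I'll lower it slowly.

Call:
{"op": "jog_arm", "data": {
  "motion": [
    [-0.03,-0.04,0,0,0],
    [0,0,0.3,0,0],
    [0,0,0.3,0,0],
    [0,0,0.3,0,0],
    [0,0,0.15,0,0],
    [0,0,0.1,0,0],
    [0,0,0,0,0],
    [0,0,0,0,0]
  ]
}}

```text
clock: 9.1
position: [0.5172, 0.1193, 0.0274]
tool_rot: [-3.141, 0.0, 1.739]
force: [-0.3, -1.0, -0.4]
grip_width: 0.0275
finger_force: 25.7
```

Call:
{"op": "jog_arm", "data": {
  "motion": [
    [0,0,0,0,0.4],
    [0,0,0,0,0.6],
    [0,0,0,0,0.7],
    [0,0,0,0,0.7],
    [0,0,-0.5,0,0.7],
    [0,0,-1,0,0.7],
    [0,0,-1,0,0.7],
    [0,0,-1,0,0.7],
    [0,0,-1,0,1],
    [0,0,-0.5,0,1],
    [0,0,0,0,1]
  ]
}}

```text
clock: 10.2
position: [0.5182, 0.1195, 0.1797]
tool_rot: [3.138, -0.0, 1.739]
force: [0.1, -0.2, -0.1]
grip_width: 0.0854
finger_force: 0.0
```

```bash
python3 - <<'E'
from h import *
e=snap('scene','s3.png')
u,v=proj(e,(.518,.12,.03)).astype(int); b=e['pixels'][v-60:v+40,u-50:u+70]; g=e['pixels'][150:250,140:260]
cv2.imwrite('pics/c5.png',cv2.resize(np.hstack([g,b]),None,fx=3.3,fy=3.3,interpolation=cv2.INTER_CUBIC)[:,:,::-1])
w=load('w1.png'); p=onz(w,(326.3,250.8),.082); print(p)
plan((*p,.18),2.066)
E
```

```text
[ 0.5112658  -0.28554231]
turn -4.09 shift [-11.77  -6.6   -0.06] now [0.5176 0.1193 0.1783] yaw 1.7386 t 10.25
```

View pics/c5.png

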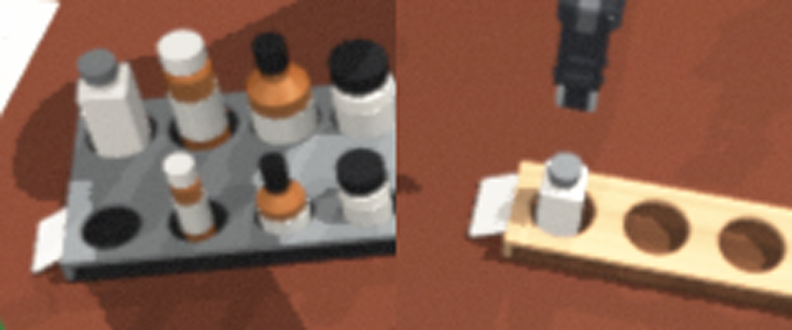

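The square stands upright in the tab-end hole (crop 565,195), and the rest of the grey rack is undisturbed. Next is the slim vial.

Call:
{"op": "jog_arm", "data": {
  "motion": [
    [0,0,0,-1,1],
    [0,0,0,-1,1],
    [0,0,0,-1,1],
    [0,0,0,-1,1],
    [0,0,0,-0.1,1],
    [-0.9,-0.5,0,0,1],
    [-0.9,-0.5,0,0,1],
    [-0.9,-0.5,0,0,1],
    [-0.9,-0.5,0,0,1],
    [-0.9,-0.5,0,0,1],
    [-0.9,-0.5,0,0,1],
    [-0.9,-0.5,0,0,1]
  ]
}}

```text
clock: 11.45
position: [0.5144, -0.0981, 0.1769]
tool_rot: [-3.141, -0.001, 2.064]
force: [0.8, -0.3, 0.4]
grip_width: 0.0853
finger_force: 0.0
```

Call:
{"op": "jog_arm", "data": {
  "motion": [
    [-0.9,-0.5,0,0,1],
    [-0.9,-0.5,0,0,1],
    [-0.9,-0.5,0,0,1],
    [-0.9,-0.5,0,0,1],
    [-0.9,-0.5,0,0,1],
    [-0.9,-0.5,0,0,1],
    [0,-0.1,0.9,0,0.8],
    [0,0,0.9,0,0.8],
    [0,0,0,0,0.8],
    [0,0,0,0,0.8]
  ]
}}

```text
clock: 12.45
position: [0.5101, -0.2834, 0.1235]
tool_rot: [-3.141, -0.001, 2.066]
force: [0.2, -0.1, 0.1]
grip_width: 0.0682
finger_force: 0.0
```

```bash
python3 - <<'E'
from h import *
d=snap('wrist','w4.png'); plan((.5113,-.2855,.036),2.066)
im=d['pixels']; hsv=cv2.cvtColor(im,cv2.COLOR_RGB2HSV); m=((hsv[...,2]>235)&(hsv[...,1]<25)).astype(np.uint8); e=proj(d,(.5113,-.2855,.082)); print(e)
n,l,s,c=cv2.connectedComponentsWithStats(m)
for a,b in zip(s,c):
    if a[4]>150 and np.hypot(*(b-e))<40: print(a,b,onz(d,b,.082))
E
```

```text
turn 0.0 shift [-0.07 -0.01  2.94] now [ 0.5106 -0.2835  0.1243] yaw 2.0662 t 12.5
[323.84081419 278.51148848]
[ 304  254   39   44 1224] [322.79166667 277.01715686] [ 0.51040914 -0.28501668]
```

Call:
{"op": "jog_arm", "data": {
  "motion": [
    [-0.07,0,0.9,0,0.75],
    [0,0,0.9,0,0.7],
    [0,0,0.9,0,0.7],
    [0,0,0.2,0,0.7],
    [0,0,0,0,0.6],
    [0,0,0,0,0],
    [0,0,0,0,0],
    [0,0,0,0,0],
    [0,0,0,0,0],
    [0,0,0,0,0],
    [0,0,0,0,0]
  ]
}}

```text
clock: 13.6
position: [0.512, -0.2859, 0.0381]
tool_rot: [3.14, 0.002, 2.067]
force: [-0.9, 1.1, 9.9]
grip_width: 0.0206
finger_force: 25.4
```

Call:
{"op": "jog_arm", "data": {
  "motion": [
    [0,0,-0.5,0,0],
    [0,0,-0.8,0,0],
    [0,0,-1,0,0],
    [0,0,-1,0,0],
    [0,0,-1,0.8,0],
    [0,0,-1,0.8,0],
    [0,0,-0.5,0.8,0],
    [0,0,0,0.8,0],
    [0,0,0,0.9,0],
    [0,0,0,0,0]
  ]
}}

```text
clock: 14.6
position: [0.5112, -0.2854, 0.212]
tool_rot: [3.141, 0.001, 1.738]
force: [-0.3, 0.3, -1.2]
grip_width: 0.0209
finger_force: 24.8
```

```bash
python3 - <<'E'
from h import *
plan((*np.load('tray.npy')[1],.2),1.7385); print(bot.observe()['grip_width'])
E
```

```text
turn -0.01 shift [15.34  2.48  0.4 ] now [ 0.5112 -0.2854  0.212 ] yaw 1.7375 t 14.6
0.02089392153583068
```

Call:
{"op": "jog_arm", "data": {
  "motion": [
    [0.5,0,0,0,0],
    [0.95,0.18,0,0,0],
    [0.95,0.18,0,0,0],
    [0.95,0.18,0,0,0],
    [0.95,0.18,0,0,0],
    [0.95,0.18,0,0,0],
    [0.95,0.18,0,0,0],
    [0.95,0.18,0,0,0],
    [0.95,0.18,0,0,0],
    [0.95,0.18,0,0,0],
    [0.95,0.18,0,0,0],
    [0.95,0.18,0,0,0]
  ]
}}

```text
clock: 15.8
position: [0.5141, 0.0501, 0.2111]
tool_rot: [3.141, -0.0, 1.741]
force: [-0.0, 0.1, -0.0]
grip_width: 0.0212
finger_force: 24.8
```

Call:
{"op": "jog_arm", "data": {
  "motion": [
    [0.95,0.18,0,0,0],
    [0.95,0.18,0,0,0],
    [0.95,0.14,0,0,0],
    [0.9,0,0,0,0],
    [0.6,0,0,0,0],
    [0,0,0,0,0],
    [0,0,0,0,0],
    [0,0,0,0,0]
  ]
}}

```text
clock: 16.6
position: [0.5077, 0.1788, 0.2108]
tool_rot: [-3.142, 0.0, 1.739]
force: [-0.3, -0.3, -0.3]
grip_width: 0.0207
finger_force: 24.8
```

```bash
python3 - <<'E'
from h import *
plan((*np.load('tray.npy')[1],.06),1.7385)
d=snap('wrist','w5.png'); s=snap('side','s5.png'); u,v=proj(s,d['obs']['position']).astype(int)
a=cv2.resize(d['pixels'][:,200:440],(300,600)); b=cv2.resize(s['pixels'][v-60:v+60,u-50:u+50],(500,600),interpolation=cv2.INTER_CUBIC)
cv2.imwrite('pics/c6.png',np.hstack([a,b])[:,:,::-1])
E
```

```text
turn 0.0 shift [0.06 0.02 5.03] now [0.5077 0.1788 0.2108] yaw 1.7388 t 16.6
```

View pics/c6.png

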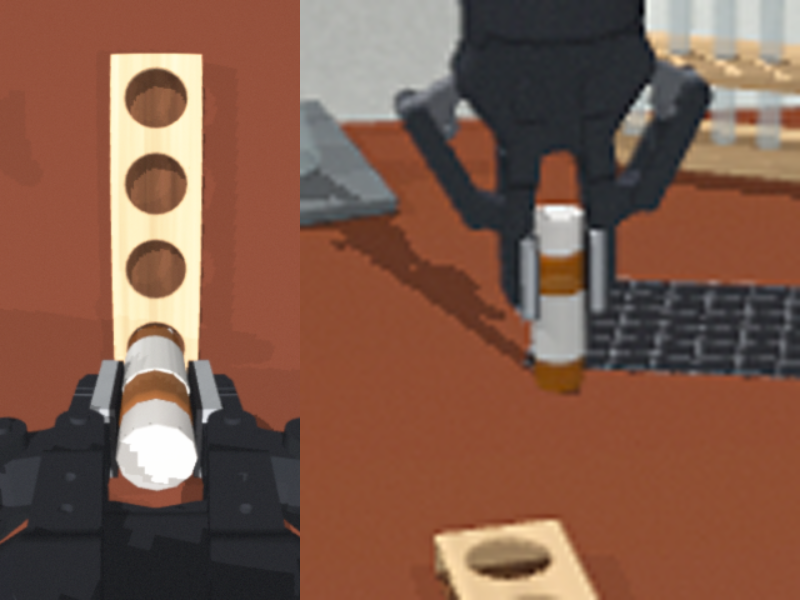

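The slim vial hangs straight in both views (left crop 155,420; right 560,300). I'll place it.

Call:
{"op": "jog_arm", "data": {
  "motion": [
    [0.06,0.02,0.8,0,0],
    [0,0,1,0,0],
    [0,0,1,0,0],
    [0,0,1,0,0],
    [0,0,0.7,0,0],
    [0,0,0,0,0],
    [0,0,0.3,0,0],
    [0,0,0.3,0,0],
    [0,0,0.3,0,0],
    [0,0,0.2,0,0],
    [0,0,0.1,0,0],
    [0,0,0,0,0]
  ]
}}

```text
clock: 17.9
position: [0.5079, 0.1814, 0.0393]
tool_rot: [-3.141, 0.0, 1.739]
force: [0.3, -0.2, 0.4]
grip_width: 0.0207
finger_force: 24.8
```

```bash
python3 - <<'E'
from h import *
plan((*np.load('tray.npy')[1],.038),1.7385);print(bot.observe()['force'])
E
```

```text
turn 0.0 shift [-0.02 -0.01  0.04] now [0.5079 0.1814 0.0393] yaw 1.7389 t 17.9
[ 0.26107613 -0.19892785  0.39311518]
```

Call:
{"op": "jog_arm", "data": {
  "motion": [
    [0,0,0.05,0,0],
    [0,0,0.03,0,0],
    [0,0,0,0,0],
    [0,0,0,0,0.4],
    [0,0,0,0,0.6],
    [0,0,0,0,0.7],
    [0,0,-0.5,0,0.7],
    [0,0,-1,0,0.7],
    [0,0,-1,0,0.7],
    [0,0,-1,0,0.7],
    [0,0,-1,0,1],
    [0,0,-0.5,0,1]
  ]
}}

```text
clock: 19.1
position: [0.5087, 0.1816, 0.1897]
tool_rot: [3.139, -0.001, 1.739]
force: [0.1, -0.5, 0.0]
grip_width: 0.0847
finger_force: 0.0
```

```bash
python3 - <<'E'
from h import *
plan((.4793,-.2315,.19),2.066)
d=snap('wrist','w6.png');e=proj(d,(.508,.181,.082));print(e)
hsv=cv2.cvtColor(d['pixels'],cv2.COLOR_RGB2HSV); m=((hsv[...,2]>230)&(hsv[...,1]<25)).astype(np.uint8)
n,l,s,c=cv2.connectedComponentsWithStats(m)
for a,b in zip(s,c):
    if a[4]>150 and np.hypot(*(b-e))<60: print(a,b,onz(d,b,.082))
E
```

```text
turn -4.09 shift [-1.165e+01 -7.410e+00 -1.000e-02] now [0.5087 0.1816 0.1897] yaw 1.7387 t 19.1
[322.14064018 241.72819061]
[     0      0    640    480 304558] [318.25445728 238.71760387] [0.50497182 0.18269661]
[308 226  29  30 675] [321.94222222 240.51111111] [0.50771799 0.18184544]
[305 292  33  31 413] [319.72881356 299.98789346] [0.51359274 0.13683152]
```

Call:
{"op": "jog_arm", "data": {
  "motion": [
    [0,0,0,-1,1],
    [0,0,0,-1,1],
    [0,0,0,-1,1],
    [0,0,0,-1,1],
    [0,0,0,-0.1,1],
    [-0.9,-0.57,0,0,1],
    [-0.9,-0.57,0,0,1],
    [-0.9,-0.57,0,0,1],
    [-0.9,-0.57,0,0,1],
    [-0.9,-0.57,0,0,1],
    [-0.9,-0.57,0,0,1],
    [-0.9,-0.57,0,0,1]
  ]
}}

```text
clock: 20.35
position: [0.4924, -0.0431, 0.1871]
tool_rot: [-3.142, -0.0, 2.064]
force: [1.1, 0.1, -0.2]
grip_width: 0.0851
finger_force: 0.0
```

Call:
{"op": "jog_arm", "data": {
  "motion": [
    [-0.9,-0.57,0,0,1],
    [-0.9,-0.57,0,0,1],
    [-0.9,-0.57,0,0,1],
    [-0.9,-0.57,0,0,1],
    [-0.9,-0.57,0,0,1],
    [-0.85,-0.57,0,0,1],
    [0,0,0.9,0,0.8],
    [0,0,0.9,0,0.8],
    [0,0,0,0,0.8],
    [0,0,0,0,0.8]
  ]
}}

```text
clock: 21.35
position: [0.4789, -0.2316, 0.1335]
tool_rot: [-3.141, -0.001, 2.066]
force: [-0.6, 0.4, 0.5]
grip_width: 0.0682
finger_force: 0.0
```

```bash
python3 - <<'E'
from h import *
d=snap('wrist','w7.png'); plan((.4793,-.2315,.044),2.066)
hsv=cv2.cvtColor(d['pixels'],cv2.COLOR_RGB2HSV); m=((hsv[...,2]<85)).astype(np.uint8); e=proj(d,(.4793,-.2315,.074)); print(e)
n,l,s,c=cv2.connectedComponentsWithStats(m)
for a,b in zip(s,c):
    if a[4]>150 and np.hypot(*(b-e))<40: print(a,b,onz(d,b,.074))
E
```

```text
turn 0.0 shift [0.01 0.   3.  ] now [ 0.4793 -0.2318  0.1341] yaw 2.0662 t 21.4
[324.50416199 263.34665363]
[296 210  61  47 298] [335.83221477 228.05369128] [ 0.47499265 -0.21021486]
[ 308  239   33   40 1071] [323.98412698 258.85901027] [ 0.4777521  -0.22925789]
```

Call:
{"op": "jog_arm", "data": {
  "motion": [
    [0,0,0.9,0,0.75],
    [0,0,0.9,0,0.7],
    [0,0,0.9,0,0.7],
    [0,0,0.3,0,0.7],
    [0,0,0,0,0.6],
    [0,0,0,0,0],
    [0,0,0,0,0],
    [0,0,0,0,0],
    [0,0,0,0,0],
    [0,0,0,0,0],
    [0,0,0,0,0]
  ]
}}

```text
clock: 22.5
position: [0.4796, -0.2322, 0.0446]
tool_rot: [3.14, 0.002, 2.066]
force: [-1.7, 0.2, 9.6]
grip_width: 0.0191
finger_force: 24.4
```

Call:
{"op": "jog_arm", "data": {
  "motion": [
    [0,0,-0.5,0,0],
    [0,0,-0.8,0,0],
    [0,0,-1,0,0],
    [0,0,-1,0,0],
    [0,0,-1,0.8,0],
    [0,0,-1,0.8,0],
    [0,0,-0.5,0.8,0],
    [0,0,0,0.8,0],
    [0,0,0,0.9,0],
    [0,0,0,0,0]
  ]
}}

```text
clock: 23.5
position: [0.4789, -0.2318, 0.218]
tool_rot: [3.141, 0.001, 1.737]
force: [-0.3, -0.3, -0.1]
grip_width: 0.0189
finger_force: 24.6
```

```bash
python3 - <<'E'
from h import *
plan((*np.load('tray.npy')[2],.2),1.7385); print(bot.observe()['grip_width'])
E
```

```text
turn -0.01 shift [15.46  3.25  0.6 ] now [ 0.4789 -0.2318  0.218 ] yaw 1.7374 t 23.5
0.018891517993737162
```

Call:
{"op": "jog_arm", "data": {
  "motion": [
    [0.5,0,0,0,0],
    [0.95,0.22,0,0,0],
    [0.95,0.22,0,0,0],
    [0.95,0.22,0,0,0],
    [0.95,0.22,0,0,0],
    [0.95,0.22,0,0,0],
    [0.95,0.22,0,0,0],
    [0.95,0.22,0,0,0],
    [0.95,0.22,0,0,0],
    [0.95,0.22,0,0,0],
    [0.95,0.22,0,0,0],
    [0.95,0.22,0,0,0]
  ]
}}

```text
clock: 24.7
position: [0.4949, 0.106, 0.2175]
tool_rot: [3.141, -0.0, 1.741]
force: [0.3, -0.2, 0.4]
grip_width: 0.0193
finger_force: 24.6
```

Call:
{"op": "jog_arm", "data": {
  "motion": [
    [0.95,0.22,0,0,0],
    [0.95,0.22,0,0,0],
    [0.95,0.22,0,0,0],
    [0.95,0.17,0,0,0],
    [0.75,0,0,0,0],
    [0,0,0,0,0],
    [0,0,0,0,0],
    [0,0,0,0,0]
  ]
}}

```text
clock: 25.5
position: [0.4972, 0.2422, 0.2173]
tool_rot: [-3.142, 0.0, 1.739]
force: [0.2, 0.4, -0.2]
grip_width: 0.0191
finger_force: 24.6
```

```bash
python3 - <<'E'
from h import *
plan((*np.load('tray.npy')[2],.045),1.7385)
d=snap('wrist','w8.png'); s=snap('side','s8.png'); u,v=proj(s,d['obs']['position']).astype(int)
a=cv2.resize(d['pixels'][:,200:440],(300,600)); b=cv2.resize(s['pixels'][v-60:v+60,u-50:u+50],(500,600),interpolation=cv2.INTER_CUBIC)
cv2.imwrite('pics/c7.png',np.hstack([a,b])[:,:,::-1])
E
```

```text
turn 0.0 shift [-0.01  0.01  5.74] now [0.4972 0.2422 0.2173] yaw 1.7388 t 25.5
```

View pics/c7.png

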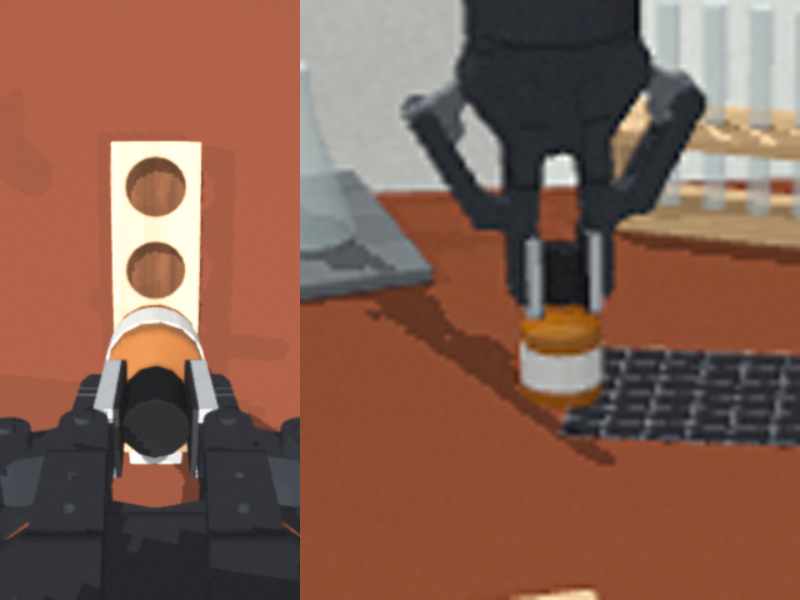

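The necked bottle hangs straight by its cap (left crop 155,410; right 562,360). I'll place it.

Call:
{"op": "jog_arm", "data": {
  "motion": [
    [0,0,0.8,0,0],
    [0,0,1,0,0],
    [0,0,1,0,0],
    [0,0,1,0,0],
    [0,0,0.7,0,0],
    [0,0,0,0,0],
    [0,0,0.3,0,0],
    [0,0,0.3,0,0],
    [0,0,0.3,0,0],
    [0,0,0.2,0,0],
    [0,0,0.1,0,0],
    [0,0,0,0,0]
  ]
}}

```text
clock: 26.8
position: [0.4971, 0.2429, 0.0459]
tool_rot: [-3.141, 0.0, 1.739]
force: [-0.8, -0.1, -1.3]
grip_width: 0.0188
finger_force: 24.6
```

```bash
python3 - <<'E'
from h import *
plan((*np.load('tray.npy')[2],.045),1.7385);print(bot.observe()['force'])
E
```

```text
turn 0.0 shift [-0.04  0.01  0.03] now [0.4971 0.2429 0.0459] yaw 1.7388 t 26.8
[-0.75401602 -0.05440577 -1.27076371]
```

Call:
{"op": "jog_arm", "data": {
  "motion": [
    [0,0,0.04,0,0],
    [0,0,0.02,0,0],
    [0,0,0,0,0],
    [0,0,0,0,0.4],
    [0,0,0,0,0.6],
    [0,0,0,0,0.7],
    [0,0,-0.5,0,0.7],
    [0,0,-1,0,0.7],
    [0,0,-1,0,0.7],
    [0,0,-1,0,0.7],
    [0,0,-1,0,1],
    [0,0,-0.5,0,1]
  ]
}}

```text
clock: 28.0
position: [0.4979, 0.2433, 0.1981]
tool_rot: [3.138, -0.001, 1.739]
force: [-0.1, 0.4, 0.2]
grip_width: 0.0845
finger_force: 0.0
```

```bash
python3 - <<'E'
from h import *
plan((.452,-.1798,.195),2.066)
d=snap('wrist','w9.png');e=proj(d,(.4973,.2425,.074));print(e)
hsv=cv2.cvtColor(d['pixels'],cv2.COLOR_RGB2HSV); m=(hsv[...,2]<85).astype(np.uint8)
n,l,s,c=cv2.connectedComponentsWithStats(m)
for a,b in zip(s,c):
    if a[4]>150 and np.hypot(*(b-e))<60: print(a,b,onz(d,b,.074))
E
```

```text
turn -4.09 shift [-11.68  -8.05   0.1 ] now [0.4979 0.2433 0.1981] yaw 1.7387 t 28.0
[322.24359626 236.16380426]
[     0      0    640    480 246923] [318.85478064 196.41235932] [0.48996294 0.27139589]
[310 217  26  30 606] [322.5049505  231.99669967] [0.49696405 0.24566846]
```

Call:
{"op": "jog_arm", "data": {
  "motion": [
    [0,0,0,-1,1],
    [0,0,0,-1,1],
    [0,0,0,-1,1],
    [0,0,0,-1,1],
    [0,0,0,-0.1,1],
    [-0.9,-0.62,0,0,1],
    [-0.9,-0.62,0,0,1],
    [-0.9,-0.62,0,0,1],
    [-0.9,-0.62,0,0,1],
    [-0.9,-0.62,0,0,1],
    [-0.9,-0.62,0,0,1],
    [-0.9,-0.62,0,0,1]
  ]
}}

```text
clock: 29.25
position: [0.4723, 0.0135, 0.1949]
tool_rot: [3.141, 0.0, 2.064]
force: [0.4, -0.1, 0.7]
grip_width: 0.0853
finger_force: 0.0
```

Call:
{"op": "jog_arm", "data": {
  "motion": [
    [-0.9,-0.62,0,0,1],
    [-0.9,-0.62,0,0,1],
    [-0.9,-0.62,0,0,1],
    [-0.9,-0.62,0,0,1],
    [-0.9,-0.62,0,0,1],
    [-0.88,-0.61,0,0,1],
    [0,0,0.9,0,0.85],
    [0,0,0.9,0,0.85],
    [0,0,0.5,0,0.85],
    [0,0,0,0,0.85],
    [0,0,0,0,0.85]
  ]
}}

```text
clock: 30.35
position: [0.4518, -0.1801, 0.126]
tool_rot: [3.142, 0.0, 2.066]
force: [-0.8, 0.0, 0.5]
grip_width: 0.0726
finger_force: 0.0
```

```bash
python3 - <<'E'
from h import *
d=snap('wrist','w10.png'); plan((.452,-.1798,.030),2.066)
hsv=cv2.cvtColor(d['pixels'],cv2.COLOR_RGB2HSV); m=((hsv[...,2]<85)).astype(np.uint8); e=proj(d,(.452,-.1798,.064)); print(e)
n,l,s,c=cv2.connectedComponentsWithStats(m)
for a,b in zip(s,c):
    if a[4]>150 and np.hypot(*(b-e))<40: print(a,b,onz(d,b,.064))
E
```

```text
turn -0.0 shift [0.01 0.01 3.21] now [ 0.452  -0.1802  0.1264] yaw 2.0659 t 30.4
[324.2901111  261.38320473]
[ 294  207   62   80 3288] [324.12043796 251.57785888] [ 0.44909179 -0.17461363]
```

Call:
{"op": "jog_arm", "data": {
  "motion": [
    [0.04,0,0.9,0,0.85],
    [0,0,0.9,0,0.85],
    [0,0,0.9,0,0.85],
    [0,0,0.5,0,0.85],
    [0,0,0,0,0.7],
    [0,0,0,0,0],
    [0,0,0,0,0],
    [0,0,0,0,0],
    [0,0,0,0,0],
    [0,0,0,0,0]
  ]
}}

```text
clock: 31.4
position: [0.4519, -0.1794, 0.0308]
tool_rot: [3.14, 0.002, 2.066]
force: [-0.0, 1.0, 6.6]
grip_width: 0.0355
finger_force: 24.5
```

Call:
{"op": "jog_arm", "data": {
  "motion": [
    [0,0,-0.5,0,0],
    [0,0,-0.8,0,0],
    [0,0,-1,0,0],
    [0,0,-1,0,0],
    [0,0,-1,0.8,0],
    [0,0,-1,0.8,0],
    [0,0,-0.7,0.8,0],
    [0,0,0,0.8,0],
    [0,0,0,0.9,0],
    [0,0,0,0,0]
  ]
}}

```text
clock: 32.4
position: [0.4511, -0.1791, 0.2106]
tool_rot: [3.14, 0.001, 1.737]
force: [-1.3, -0.9, -1.0]
grip_width: 0.0352
finger_force: 25.1
```

```bash
python3 - <<'E'
from h import *
plan((*np.load('tray.npy')[3],.2),1.7385); print(bot.observe()['grip_width'])
E
```

```text
turn -0.02 shift [15.65  3.87  0.35] now [ 0.4511 -0.1791  0.2106] yaw 1.7372 t 32.4
0.03519053406761764
```

Call:
{"op": "jog_arm", "data": {
  "motion": [
    [0.5,0,0,0,0],
    [0.95,0.25,0,0,0],
    [0.95,0.25,0,0,0],
    [0.95,0.25,0,0,0],
    [0.95,0.25,0,0,0],
    [0.95,0.25,0,0,0],
    [0.95,0.25,0,0,0],
    [0.95,0.25,0,0,0],
    [0.95,0.25,0,0,0],
    [0.95,0.25,0,0,0],
    [0.95,0.25,0,0,0],
    [0.95,0.25,0,0,0]
  ]
}}

```text
clock: 33.6
position: [0.4774, 0.1597, 0.21]
tool_rot: [3.141, -0.0, 1.741]
force: [-0.3, -0.1, -0.7]
grip_width: 0.0354
finger_force: 25.1
```

Call:
{"op": "jog_arm", "data": {
  "motion": [
    [0.95,0.25,0,0,0],
    [0.95,0.25,0,0,0],
    [0.95,0.25,0,0,0],
    [0.95,0.25,0,0,0],
    [0.9,0.12,0,0,0],
    [0,0,0,0,0],
    [0,0,0,0,0],
    [0,0,0,0,0]
  ]
}}

```text
clock: 34.4
position: [0.4872, 0.3021, 0.2096]
tool_rot: [3.141, 0.0, 1.739]
force: [-0.3, -0.6, -0.7]
grip_width: 0.0351
finger_force: 25.1
```

```bash
python3 - <<'E'
from h import *
plan((*np.load('tray.npy')[3],.031),1.7385)
d=snap('wrist','w11.png'); s=snap('side','s11.png'); u,v=proj(s,d['obs']['position']).astype(int)
a=cv2.resize(d['pixels'][:,200:440],(300,600)); v=max(v,60); b=cv2.resize(s['pixels'][v-60:v+60,u-50:u+50],(500,600),interpolation=cv2.INTER_CUBIC)
cv2.imwrite('pics/c8.png',np.hstack([a,b])[:,:,::-1])
E
```

```text
turn 0.0 shift [0.03 0.01 5.95] now [0.4872 0.3021 0.2096] yaw 1.7388 t 34.4
```

View pics/c8.png

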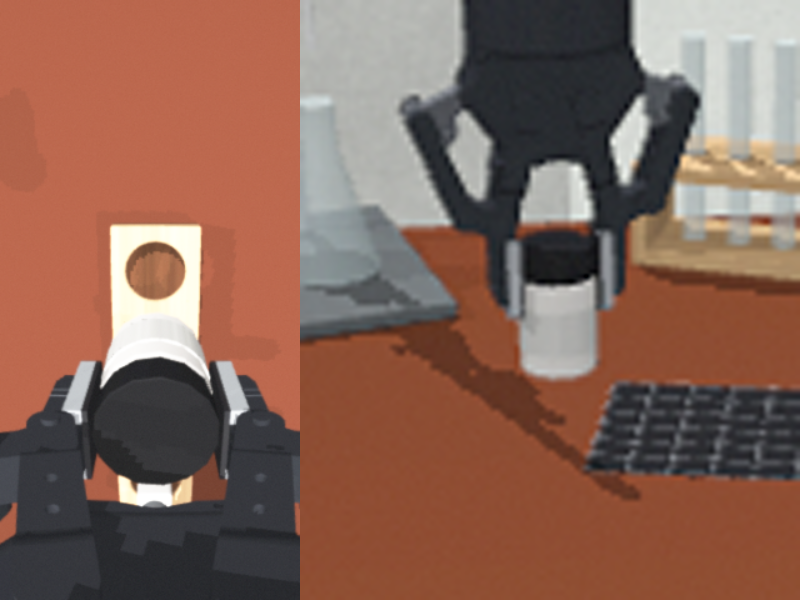

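The white jar hangs straight (left crop 155,420; right 558,310). I'll place it.

Call:
{"op": "jog_arm", "data": {
  "motion": [
    [0,0.01,0.8,0,0],
    [0,0,1,0,0],
    [0,0,1,0,0],
    [0,0,1,0,0],
    [0,0,0.8,0,0],
    [0,0,0,0,0],
    [0,0,0.3,0,0],
    [0,0,0.3,0,0],
    [0,0,0.3,0,0],
    [0,0,0.2,0,0],
    [0,0,0.15,0,0],
    [0,0,0,0,0]
  ]
}}

```text
clock: 35.7
position: [0.4871, 0.3031, 0.0334]
tool_rot: [-3.141, 0.0, 1.739]
force: [0.3, 0.0, -0.4]
grip_width: 0.0351
finger_force: 25.2
```

```bash
python3 - <<'E'
from h import *
plan((*np.load('tray.npy')[3],.031),1.7385);print(bot.observe()['force'])
E
```

```text
turn 0.01 shift [-0.    0.01  0.08] now [0.4871 0.3031 0.0334] yaw 1.7389 t 35.7
[ 0.34654776  0.00815957 -0.3612963 ]
```

Call:
{"op": "jog_arm", "data": {
  "motion": [
    [0,0,0.06,0,0],
    [0,0,0.04,0,0],
    [0,0,0,0,0],
    [0,0,0,0,0.6],
    [0,0,0,0,0.8],
    [0,0,0,0,0.85],
    [0,0,-0.5,0,0.85],
    [0,0,-1,0,0.85],
    [0,0,-1,0,0.85],
    [0,0,-1,0,0.85],
    [0,0,-1,0,1],
    [0,0,-1,0,1]
  ]
}}

```text
clock: 36.9
position: [0.4871, 0.3031, 0.1984]
tool_rot: [3.141, -0.0, 1.739]
force: [1.1, -0.1, -0.4]
grip_width: 0.0851
finger_force: 0.0
```

Call:
{"op": "jog_arm", "data": {
  "motion": [
    [0,0,-1,0,1],
    [0.5,0.5,-1,0,1],
    [0.5,0.5,0,0,1],
    [0,0,0,0,1],
    [0,0,0,0,1],
    [0,0,0,0,1]
  ]
}}

```text
clock: 37.5
position: [0.5114, 0.3372, 0.2561]
tool_rot: [-3.141, 0.0, 1.739]
force: [-0.2, 0.1, 0.2]
grip_width: 0.0852
finger_force: 0.0
```

```bash
python3 - <<'E'
from h import *
d=snap('scene','f1.png'); s=snap('side','f2.png')
a=d['pixels'][145:305,130:480]; b=s['pixels'][170:460,190:450]
cv2.imwrite('pics/c9.png',np.hstack([cv2.resize(a,(500,229)) if 0 else cv2.resize(a,(480,220),interpolation=cv2.INTER_CUBIC), cv2.resize(s['pixels'][170:290,260:440],(320,220),interpolation=cv2.INTER_CUBIC)])[:,:,::-1])
print(bot.observe()['clock'])
E
```

```text
37.6
```

View pics/c9.png

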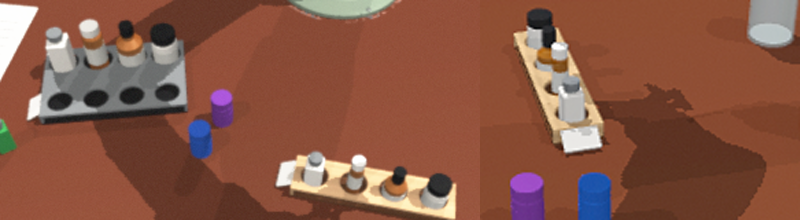

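All four samples stand upright in the tray, from the tab: square (314,168), slim (356,174), neck (397,184), jar (437,190). The stock bottles are still in their places.

```bash
python3 -c "
from workcell import bot
print(bot.job_done())"
```

```text
the job is handed in; nothing more can be done
None
```

The four samples are in the wooden rack in the order square, slim, neck, jar from the tab, and look upright in the final pictures. The stock bottles and look-alikes were left in place, and I handed the job in at about 38 s.

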